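# Sort the steel-cored sanding block from the plain one on the bench balance

## Robot

A 6-joint arm with a two-finger parallel gripper is mounted at the origin on a cart in front of the work surface, level with it; the furniture and walls round the work are solid. World frame = base frame: x ahead of the robot, y to its left, z up, the work surface at z = 0. Lengths are in m, angles in rad, forces in N, time in s.
With the tool pointing down it reaches from about 0.3 to 0.875 m from the base axis. Payload 6.4 kg.
Tool frame: the origin (TCP) lies on the mounting face of the last link; the fingertips stand 173 mm ahead of it and the grasp point (between the pads) lies 155 mm ahead of it (ctrl.tip_reach is the distance from the TCP to the fingertips, in m); z points along the fingers, y is the line along which they close (so a half turn about z gives the same grasp; the last joint's range is limited). The gripper opens to 85 mm and grips with 20 to 120 N. Pads are 22 mm wide; open, the fingers measure 114 mm over their backs; the gripper's body (76 mm by 85 mm) begins 54 mm behind the grasp point. The pads swing forward as they close: fully open they stand 13 mm farther back than shut.
Start: joints at [1.116, 0.181, 1.607, -0, 1.354, -0.206], TCP at [0.142, 0.557, 0.405] pointing down, gripper open.
Joint ranges: [-2.99, 2.99], [-0.89, 2.07], [0.3, 2.58], [-1.14, 4.28], [0, 2.63], [-3.12, 3.12]. Speed limits (rad/s): [2.57, 2.57, 3.01, 3.14, 3.14, 3.14].

## Interface

Orientations are given as a unit quaternion [w, x, y, z].
In Python, from bench import ctrl gives the robot as it stands.
- The arm moves only by the shell command python3 -m pendant 'ROWS'. ROWS is JSON, a list that holds one entry, the list of rows, each a list of 7 numbers: the opening, from 0 (shut) to 1 (fully open), then the shift along the tool's x, y, z in mm, then the turn, a rotation vector about the tool's x, y, z in rad. A call has 1 to 5 rows; each row is the pose to reach, as a shift and turn from the pose commanded when the call began, along the tool's axes at that moment; what a row does not reach only later rows make up. A row lasts 1/12 s, in which the tool goes at most 41.7 mm and 7.16 degrees, less where a joint would pass 70% of its speed; a pose out of reach is approached as far as the arm can. A call with a gripper value outside its range is refused whole. The fingers move at their own pace and stop on an object; the grip force is fixed at half the most. Time passes only in rows, so rows that repeat a pose let the fingers close. It gives the time, the measured TCP pose, the force, the opening and the grip force at its end, in the units of the state.
- ctrl.get_obs(): the state, without advancing time (a new reading comes with each control period).
- ctrl.camera(name): name is "side" or "top"; returns the picture (400x640x3 uint8, red, green, blue); there is no depth.
- ctrl.camera_params(name): a dict with "mtx" (3x3 intrinsics, pixels), "distortion" ([k1, k2, p1, p2, k3] as OpenCV has them; the pictures are not rectified), "world_from_camera" (4x4, takes a point from camera to world coordinates). Camera axes: x right, y down, z forward; pixel columns grow to the right and rows downward; lengths in m; the calibration is good to about 2 mm. A picture is of the moment at which its call begins. camera_params takes no time and is no camera call.
- ctrl.hand_in(): hands the job in; it is judged then, once.
Trained networks look in the newest picture that a camera, given by its name, has taken for a name from the list of things; names that differ only in an ending like _2 or _b are one class to them, and where a whole thing is asked for, a point or a joint stands for the part that bears it (a point fixed in the world has none). Each returns a list of dicts, best first, with "confidence" (0 to 1); they miss things now and then, are a little off and sometimes report something else, mostly with a low value. They report only what shows in the picture. A call takes as long as a camera call. They do not tell look-alikes from the thing itself.
- ctrl.boxes_of(camera, name): "point" ([column, row] as shares, 0 to 1, of the picture: columns of its width, rows of its height, amid what is visible of it).
The state is a dict: "time_s": time; "q": joint angles; "dq": joint speeds; "joint_efforts": joint torques, N m; "eef_pos": TCP position; "eef_rot": TCP orientation; "wrist_force": force on the tool from outside, world axes, zero at the start; "torque": the same for the moment, N m; "opening": opening from 0.0 (shut) to 1.0 (fully open); "grasp_force": force on a finger pad.
Only numpy, scipy, OpenCV 4.12 (cv2) and the standard library are available. Lean on these libraries where they do the work, as an engineer would, in place of code of your own. Each camera call takes 0.05 s, during which the arm holds its last target. There are 200 camera calls.

## Task

Two cork sanding blocks that look the same are held side by side in the sliding-jaw clamp; one has a steel core, the other is plain. Slide the jaw open by its black knob, set one of the blocks by itself flat on the middle of the round balance pan and let go of it until the beam has come to rest: the pan sinks under the steel-cored block and stays up under the plain one. Then lay the steel-cored block flat in the red tray and the plain block flat in the blue tray, lowering the blocks rather than dropping them and without knocking over the brown dropper bottle.

Things in the scene. Friction and masses are not known exactly. Their poses are not given: they have to be found in the camera images.
- block_1: cork sanding block, 105 x 50 x 32 mm, one of two that look the same: one has a steel core (about 300 g, 255 to 360), the other is plain (about 120 g, 95 to 145); the name does not tell which is which. Origin at the centre of its underside; x along its 105 mm length, y along its 50 mm width (grasp it across this), z up. At the start it lies flat in the clamp
- block_2: cork sanding block, 105 x 50 x 32 mm, one of two that look the same: one has a steel core (about 300 g, 255 to 360), the other is plain (about 120 g, 95 to 145); the name does not tell which is which. Origin at the centre of its underside; x along its 105 mm length, y along its 50 mm width (grasp it across this), z up. At the start it lies flat in the clamp
- clamp: sliding-jaw clamp with a green base plate fixed to the bench, 245 x 172 x 14 mm; the blocks lie on top of the plate (14 mm above the bench) with their length along the clamp's x, at y = +47.5 and -47.5 mm, 45 mm apart. Origin on the bench, under the middle between the two blocks; the fixed steel jaw (top 44 mm above the bench) is at +x from the blocks, the sliding jaw at -x. The plate reaches from x = -158 to +88 mm
- jaw (a joint): travel of the sliding jaw in m: about 0 = closed on the blocks, grows to 0.045 = wide open, moving along the clamp's -x. Stiff: about 3 N of friction plus 25 N s/m; it stays where it is left. Its steel lip (48 to 56 mm above the bench) reaches 6 mm over the tops of the blocks while closed; from 0.012 on they can be lifted straight up
- jaw_knob (a point): middle of the grip of the black knob on top of the sliding jaw, 80 mm above the bench; the knob is round, 28 to 30 mm across, 42 mm tall (from 56 to 98 mm above the bench) and does not turn. The point moves with the jaw
- balance: one-pan counterweight balance fixed to the bench; grey base 85 (x) x 200 (y) x 12 mm. Origin on the bench under the pivot, which is 72 mm up. The beam lies along the balance's y: pan 140 mm from the pivot at +y, brass counterweight (50 mm across, top at most 150 mm above the bench) 110 mm from it at -y. The red needle at the pivot hangs before a white scale
- beam (a joint): beam angle in rad: -0.1 = pan up (empty, or carrying a load below about 200 g), +0.1 = pan down on its stop (load over about 200 g). Damped: it swings over in about 0.5 to 1 s
- pan_top (a point): centre of the top face of the flat round steel pan (150 mm across, 6 mm thick, no rim). The pan always stays level; its top is 114 mm above the bench when up and 86 mm when down
- tray_red: low red plastic tray, fixed to the bench, outside 175 (x) x 150 (y) x 32 mm high, walls 4 mm, top of its floor 14 mm above the bench. Origin at the centre of its underside. The two trays may stand in either place; for the steel-cored block
- tray_blue: low blue plastic tray, fixed to the bench, outside 175 (x) x 150 (y) x 32 mm high, walls 4 mm, top of its floor 14 mm above the bench. Origin at the centre of its underside. The two trays may stand in either place; for the plain block
- dropper: loose brown dropper bottle with black top, 34 mm across, 102 mm tall, a bystander; origin at the centre of its underside
Not all that is in view belongs to the job. There is more than one size of the tray_blue; the job needs the larger.

How it is judged:
On the way, in this order (a step that is already met when the one before it is completed fails the run):
1. the sliding jaw is open by more than 15 mm (value of joint jaw above 0.015 m), for 0.1 s.
2. one block alone lies flat on the pan, within 45 mm of its centre, let go of, with block and beam at rest, for 0.4 s (((horizontal distance between block_1 and pan_top below 0.045 m and z of block_1 in the frame of pan_top between -0.008 and 0.008 m and contact force between block_1 and the fingers below 0.1 N and linear speed of block_1 below 0.02 m/s and horizontal distance between block_2 and pan_top above 0.1 m) or (horizontal distance between block_2 and pan_top below 0.045 m and z of block_2 in the frame of pan_top between -0.008 and 0.008 m and contact force between block_2 and the fingers below 0.1 N and linear speed of block_2 below 0.02 m/s and horizontal distance between block_1 and pan_top above 0.1 m)) and velocity of joint beam between -0.05 and 0.05 rad/s), for 0.4 s.
At the end, for the whole second after the job is handed in: the steel-cored block in the red tray and the plain one in the blue tray (told apart by weight: over or under 1.95 N), each flat within 0.1 rad, at rest, underside under 22 mm above the tray's underside, centre within 60 mm (x) and 55 mm (y) of the tray's centre (((x of block_1 in the frame of tray_red between -0.06 and 0.06 m and y of block_1 in the frame of tray_red between -0.055 and 0.055 m and z of block_1 in the frame of tray_red below 0.022 m and angle between each of block_1, block_2's own z axis and vertical below 0.1 rad and linear speed of each of block_1, block_2 below 0.02 m/s and x of block_2 in the frame of tray_blue between -0.06 and 0.06 m and y of block_2 in the frame of tray_blue between -0.055 and 0.055 m and z of block_2 in the frame of tray_blue below 0.022 m) or (x of block_2 in the frame of tray_red between -0.06 and 0.06 m and y of block_2 in the frame of tray_red between -0.055 and 0.055 m and z of block_2 in the frame of tray_red below 0.022 m and angle between each of block_2, block_1's own z axis and vertical below 0.1 rad and linear speed of each of block_2, block_1 below 0.02 m/s and x of block_1 in the frame of tray_blue between -0.06 and 0.06 m and y of block_1 in the frame of tray_blue between -0.055 and 0.055 m and z of block_1 in the frame of tray_blue below 0.022 m)) and contact force between tray_red and anything else above 1.95 N and contact force between tray_blue and anything else below 1.95 N); the robot touches nothing.
It fails at once if a block is dropped (moves faster than 0.8 m/s out of the fingers) ((linear speed of block_1 above 0.8 m/s and contact force between block_1 and the fingers below 0.05 N) or (linear speed of block_2 above 0.8 m/s and contact force between block_2 and the fingers below 0.05 N)).
It fails at once if the dropper bottle is knocked over (tilted more than 0.6 rad) (angle between dropper's own z axis and vertical above 0.6 rad).
It also fails if it takes over 72 s, if anything falls off the work surface, if the arm or the gripper's body presses on something with over 40 N, if the wrist force passes 120 N, or if a joint passes its speed limit or range.

## Working session

There is one attempt and no reset: what is moved stays moved. The work goes in short steps, Python scripts to look and compute and a shell command to move; the robot and the scene stay as the last step left them, time stands still between calls to the robot, and variables do not carry over. Pictures are saved under pics/ and viewed, at most 10 in all, crops included, and the job is handed in when it is done.

```bash
mkdir -p pics; ls
python3 - <<'E'
from bench import ctrl
import cv2
for n in("top","side"):
    im=ctrl.camera(n); cv2.imwrite(f"pics/{n}0.png",im[:,:,::-1])
    p=ctrl.camera_params(n); print(n,p["mtx"],p["distortion"],p["world_from_camera"])
    for t in("block_1","clamp","jaw_knob","balance","pan_top","tray_red","tray_blue","dropper"):
        print(t,[(round(d["point"][0]*640),round(d["point"][1]*400),round(d["confidence"],2)) for d in ctrl.boxes_of(n,t)])
print(ctrl.get_obs())
E
```

```text
pics
top [[363.34035936   0.         322.91793635]
 [  0.         363.34035936 192.25911767]
 [  0.           0.           1.        ]] [-0.04852748  0.          0.          0.          0.        ] [[-0.01199236 -0.99387363  0.10986985  0.41979233]
 [-0.99980861  0.01021981 -0.01668217 -0.11386255]
 [ 0.01545712 -0.11004888 -0.99380598  1.22058309]
 [ 0.          0.          0.          1.        ]]
block_1 [(177, 241, 0.89), (181, 211, 0.85)]
clamp [(202, 226, 0.92)]
jaw_knob [(201, 228, 0.56)]
balance [(289, 181, 0.79)]
pan_top [(273, 196, 0.64)]
tray_red [(334, 225, 0.8), (179, 208, 0.75)]
tray_blue [(389, 230, 0.87), (200, 230, 0.31)]
dropper [(235, 163, 0.51)]
side [[435.32625935   0.         316.31658142]
 [  0.         435.32625935 201.10705243]
 [  0.           0.           1.        ]] [-0.11462639  0.          0.          0.          0.        ] [[ 0.91061371 -0.30847066  0.27500642  0.06751813]
 [-0.41284196 -0.64915391  0.63887457 -1.25335035]
 [-0.01855257 -0.69530213 -0.71847808  1.37427659]
 [ 0.          0.          0.          1.        ]]
block_1 [(263, 155, 0.53), 
[... 225 characters left out ...]
(309, 166, 0.65)]
{'time_s': 0.9, 'q': array([ 1.11571352e+00,  1.80778106e-01,  1.60694858e+00, -5.75156918e-06,
        1.35379979e+00, -2.06322013e-01]), 'dq': array([ 0.0004028 , -0.00071366, -0.00163666, -0.00078267,  0.00020104,
       -0.00093244]), 'joint_efforts': array([ 2.09666132e-04, -4.44838822e+01, -3.51679122e+01, -3.42538124e-05,
        6.94745613e-04, -6.09560658e-06]), 'eef_pos': array([0.14157648, 0.55732926, 0.40472567]), 'eef_rot': array([1.34000380e-05, 1.24059328e-01, 9.92274802e-01, 3.03829998e-05]), 'wrist_force': array([0.34796936, 0.29729822, 0.0424447 ]), 'torque': array([ 0.01718569,  0.00834636, -0.03422775]), 'grasp_force': 0.0, 'opening': 1.0007065201899172}
```

View pics/top0.png

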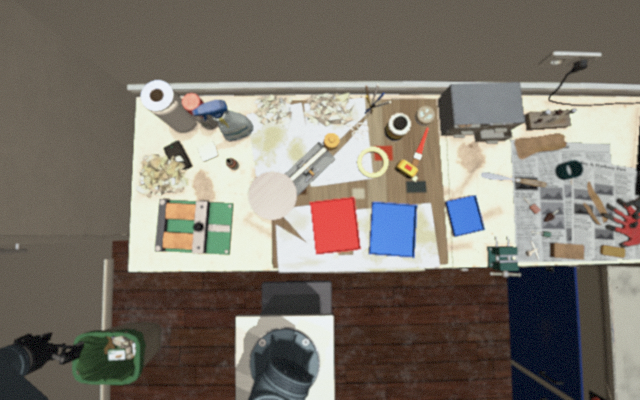

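View pics/side0.png

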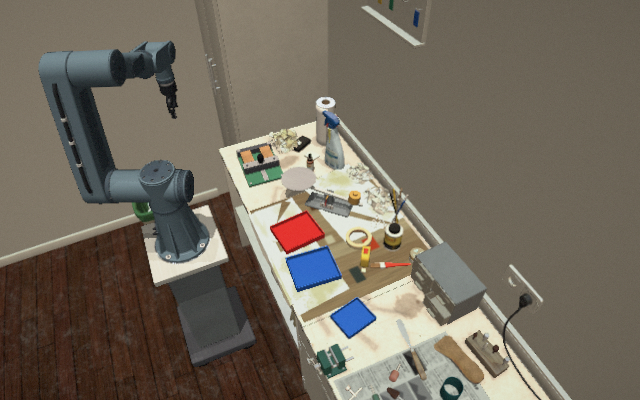

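Top view: the blocks are at (180,211) and (180,241), the knob at (199,227), the pan at (273,194) and the red tray at (335,225). The large blue tray is at (393,230) and the dropper bottle at (232,163).

Look-alikes:
- **Blue tray:** the large one is at (393,230); the smaller one at (464,215) is a decoy.
- **Clamp:** the small green vise at (503,258) isn't it.
- **Blocks:** the cork pieces at (540,145) and (568,250) aren't in the clamp.
- **Bottle:** the spray bottle at (220,115) and the jar at (399,125) aren't the dropper.

Next I'll check these in a crop and localise them.

```bash
cat > h.py <<'E'
from bench import ctrl
import numpy as np, cv2
from scipy.spatial.transform import Rotation as R
def pix2w(n,uv,z):
    p=ctrl.camera_params(n); T=np.array(p["world_from_camera"])
    a=cv2.undistortPoints(np.array([[uv]],float),np.array(p["mtx"]),np.array(p["distortion"]))[0,0]
    d=T[:3,:3]@[a[0],a[1],1]; o=T[:3,3]
    return (o+d*(z-o[2])/d[2])[:2]
def w2pix(n,P):
    p=ctrl.camera_params(n); T=np.linalg.inv(np.array(p["world_from_camera"]))
    return cv2.projectPoints(np.array([P],float),cv2.Rodrigues(T[:3,:3])[0],T[:3,3],np.array(p["mtx"]),np.array(p["distortion"]))[0][0,0]
def rect(m):
    c=max(cv2.findContours(m.astype(np.uint8),cv2.RETR_EXTERNAL,cv2.CHAIN_APPROX_NONE)[0],key=cv2.contourArea)
    return c,cv2.minAreaRect(c)
def wrect(n,c,z):
    w=np.array([pix2w(n,q[0],z) for q in c]); return cv2.minAreaRect((w*1000).astype(np.float32))
def go(x,y,z,yaw=None,axis=None):
    """print tool shift (mm) and turn; yaw = wanted world angle of closing axis (tool y), deg"""
    o=ctrl.get_obs(); r=R.from_quat(np.roll(o["eef_rot"],-1))
    s=r.inv().apply(np.array([x,y,z])-o["eef_pos"])*1000
    t=r.as_matrix(); cur=np.degrees(np.arctan2(t[1,1],t[0,1]))
    print("t",round(o["time_s"],2),"pos",o["eef_pos"].round(4),"shift",s.round(1),"closing yaw",round(cur,1),"tilt",t[:,2].round(4))
    if yaw is not None:
        d=(yaw-cur+90)%180-90
        print("turn z (rad, tool)",round(-np.radians(d),3),"q6",o["q"][5].round(3))
E
python3 - <<'E'
from h import *
im=cv2.imread("pics/top0.png"); h=cv2.cvtColor(im,cv2.COLOR_BGR2HSV)
H,S,V=cv2.split(h)
def roi(m,x0,x1,y0,y1):
    k=np.zeros_like(m); k[y0:y1,x0:x1]=m[y0:y1,x0:x1]; return k
red=roi((((H<8)|(H>172))&(S>150)),300,370,190,260)
blue=roi(((H>100)&(H<130)&(S>120)),365,425,190,265)
bl=(H>8)&(H<22)&(S>110)&(V>100)
for nm,m,z in(("red",red,.032),("blue",blue,.032),("bA",roi(bl,155,207,198,226),.046),("bB",roi(bl,155,207,228,255),.046),
  ("green",roi((H>50)&(H<90)&(S>80),150,245,190,262),.014)):
    c,r=rect(m); print(nm,r,wrect("top",c,z))
print("knob",pix2w("top",(199,227),.098),"pan",pix2w("top",(273,194.5),.114),"pan side",pix2w("side",(299,180),.114),"knob side",pix2w("side",(261,158),.08),"drop",pix2w("top",(232,163),.1),pix2w("side",(310,163),.05))
c=np.hstack([cv2.resize(im[185:265,145:255],None,fx=3.6,fy=3.6,interpolation=2),cv2.resize(im[130:240,220:330],None,fx=288/110,fy=288/110,interpolation=2)])
s=cv2.imread("pics/side0.png"); d=np.hstack([cv2.resize(s[130:220,220:350],None,fx=3,fy=3,interpolation=2)])
o=np.zeros((c.shape[0]+d.shape[0],max(c.shape[1],d.shape[1]),3),np.uint8); o[:c.shape[0],:c.shape[1]]=c; o[c.shape[0]:,:d.shape[1]]=d
cv2.imwrite("pics/crop0.png",o); print(o.shape)
E
```

```text
red ((334.78155517578125, 225.14334106445312), (52.34487533569336, 44.04914855957031), 83.2901611328125) ((443.49176025390625, -171.63763427734375), (170.2368927001953, 144.7991180419922), 6.123590469360352)
blue ((392.69989013671875, 228.95152282714844), (44.34287643432617, 51.662776947021484), 3.468229293823242) ((428.2723083496094, -360.9494323730469), (145.9636688232422, 168.8192901611328), 85.04849243164062)
bA ((180.0, 210.5), (15.0, 28.0), 90.0) ((495.0240478515625, 330.87884521484375), (91.7118911743164, 48.6910400390625), 89.50800323486328)
bB ((177.0, 239.5), (28.0, 17.0), 0.0) ((401.75433349609375, 337.4349365234375), (91.33781433105469, 54.354366302490234), 89.62589263916016)
green ((217.4765167236328, 242.4461212158203), (22.75797462463379, 20.07747459411621), 3.012787342071533) ((390.55523681640625, 215.1590576171875), (74.9351577758789, 65.59574890136719), 86.506591796875)
knob [0.44021206 0.25014393] pan [0.53680466 0.02034188] pan side [0.53501045 0.01204944] knob side [0.4467367  0.25877162] drop [0.63872731 0.15078098] [0.64939642 0.16049728]
(558, 684, 3)
```

View pics/crop0.png

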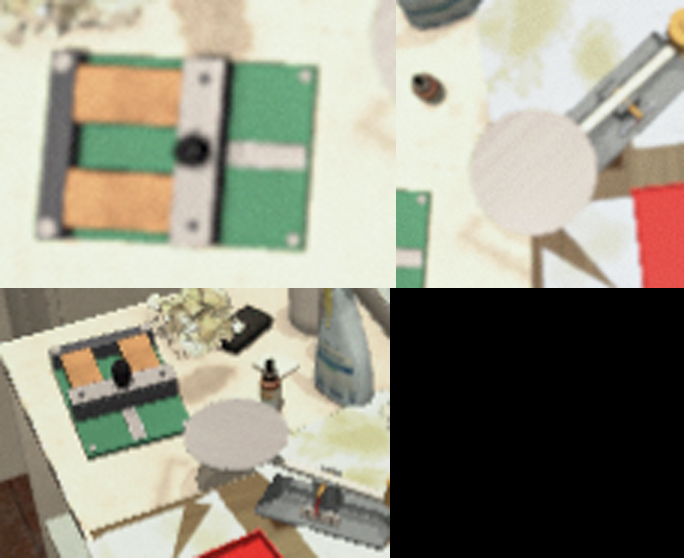

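The crop shows the clamp with its fixed jaw at the left, the cork blocks closed in and the knob at crop (192,150). The pan and the upright dropper stand clear of each other.

Run:
```python
from h import *
f=lambda x,y,z:pix2w("top",(x/3.6+145-.4,y/3.6+185-.4),z)
a,b,c,d=f(62,62,.046),f(45,228,.046),f(306,75,.016),f(293,240,.016)
print(a,b,c,d)
e=(a+b)/2-(c+d)/2; yaw=np.degrees(np.arctan2(e[1],e[0])); v=np.subtract(a+c,b+d); print("clamp yaw",yaw,"perp",np.degrees(np.arctan2(v[1],v[0])))
edge=[f(318,65,.014),f(300,250,.014)]; m=np.mean(edge,0); print("edge",edge,m)
u=np.array([np.cos(np.radians(yaw)),np.sin(np.radians(yaw))]); 
o=(a+b+c+d)/4; org=m+u*.158; print("origin",org, "on line at same y",(c+d)/2+u*(org[1]-(c+d)[1]/2)/u[1])
n=np.array([-u[1],u[0]]); print("blocks",org+n*.0475,org-n*.0475)
k=f(192,150,.08);print("knob",k)
go(k[0],k[1],.30,yaw+90)
```

```text
[0.52374242 0.39083236] [0.37518962 0.40131308] [0.5121445  0.17630798] [0.361575   0.18610988]
clamp yaw 86.64224933332895 perp -3.8791264127561567
edge [array([0.52145467, 0.16581167]), array([0.35238738, 0.18009095])] [0.43692102 0.17295131]
origin [0.44617512 0.33068007] on line at same y [0.44562937 0.33068007]
blocks [0.39875667 0.33346215] [0.49359358 0.32789798]
knob [0.44285532 0.25939058]
t 0.9 pos [0.1416 0.5573 0.4047] shift [-365.4 -214.6  104.7] closing yaw 75.7 tilt [ 0.e+00  1.e-04 -1.e+00]
turn z (rad, tool) 1.381 q6 -0.206
```

```bash
python3 -m pendant '[[[1,-33,-20,0,0,0,0.12],[1,-66,-40,0,0,0,0.24],[1,-99,-60,5,0,0,0.36],[1,-132,-80,10,0,0,0.48],[1,-165,-100,20,0,0,0.6]]]'
python3 - <<'E'
from h import *
go(.443,.2585,.29,-3.6)
E
```

```text
time_s: 1.32
eef_pos: [0.2779, 0.4187, 0.3857]
eef_rot: [0.001, 0.414, 0.91, 0.001]
wrist_force: [0.6, 0.2, -0.3]
opening: 0.996
grasp_force: 0.0
t 1.32 pos [0.2779 0.4187 0.3857] shift [-229.3   19.    95.7] closing yaw 41.1 tilt [ 0.0019  0.0018 -1.    ]
turn z (rad, tool) 0.78 q6 0.031
```

```bash
python3 -m pendant '[[[1,-36,3,15,0,0,0.12],[1,-72,6,30,0,0,0.24],[1,-108,9,45,0,0,0.36],[1,-144,12,60,0,0,0.48],[1,-180,15,75,0,0,0.6]]]'
python3 - <<'E'
from h import *
go(.443,.2585,.29,-3.6)
E
```

```text
time_s: 1.73
eef_pos: [0.4081, 0.2932, 0.3093]
eef_rot: [0.0, 0.665, 0.747, 0.0]
wrist_force: [-0.3, 0.8, -0.1]
opening: 0.995
grasp_force: 0.0
t 1.73 pos [0.4081 0.2932 0.3093] shift [-38.5  30.6  19.4] closing yaw 6.6 tilt [ 8.e-04  4.e-04 -1.e+00]
turn z (rad, tool) 0.179 q6 0.27
```

```bash
python3 -m pendant '[[[1,-15,12,7,0,0,0.08],[1,-32,25,14,0,0,0.15],[1,-36,29,19,0,0,0.17],[1,-36,29,19,0,0,0.17],[1,-36,29,19,0,0,0.17]]]'
python3 - <<'E'
from h import *
go(.443,.2585,.237,-3.6)
s=ctrl.camera("side");t=ctrl.camera("top")
o=np.hstack([cv2.resize(s[110:210,200:310],None,fx=3.6,fy=3.6,interpolation=2),cv2.resize(t[180:280,145:255],None,fx=3.6,fy=3.6,interpolation=2)])
cv2.imwrite("pics/c1.png",o[:,:,::-1])
E
```

```text
time_s: 2.15
eef_pos: [0.44, 0.2626, 0.2905]
eef_rot: [-0.0, 0.724, 0.69, -0.0]
wrist_force: [-0.9, -0.2, 0.1]
opening: 0.998
grasp_force: 0.0
t 2.15 pos [0.44   0.2626 0.2905] shift [-3.9  3.3 53.5] closing yaw -2.7 tilt [-1.1e-03  1.0e-04 -1.0e+00]
turn z (rad, tool) 0.016 q6 0.353
```

View pics/c1.png

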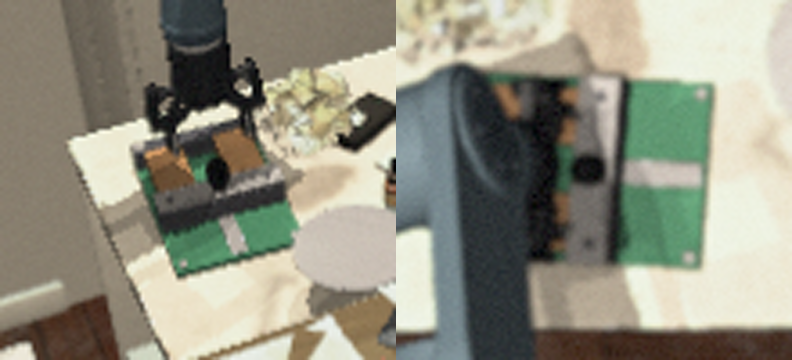

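Run:
```python
from h import *
for z in(.13,.2,.25):
  for dx in(-.05,.05):
    a=w2pix("side",(.44+dx,.2626,z)); b=w2pix("top",(.44+dx,.2626,z))
    print(z,dx,(a-[200,110])*3.6,(b-[145,180])*3.6+[396,0])
print("knob",(w2pix("side",(.443,.2585,.08))-[200,110])*3.6,(w2pix("top",(.443,.2585,.08))-[145,180])*3.6+[396,0])
print(pix2w("side",(217/3.6+199.6,172/3.6+109.6),.08),pix2w("top",((587-396)/3.6+144.6,168/3.6+179.6),.085))
```

```text
0.13 -0.05 [171.53691374 153.31339215] [561.70413238 229.60389817]
0.13 0.05 [246.59488389 131.19697244] [564.61951209 108.89719644]
0.2 -0.05 [164.18789215 108.9597904 ] [530.69626797 232.31732938]
0.2 0.05 [241.23290025  86.88114314] [534.11252451 103.42650732]
0.25 -0.05 [158.73883875  75.9047323 ] [505.84664639 234.48563158]
0.25 0.05 [237.2582735   53.87769854] [509.69161111  99.04087643]
knob [216.91588145 173.75121991] [587.58199433 166.38420374]
[0.44350413 0.26526533] [0.44276166 0.25862533]
```

```bash
python3 -m pendant '[[[1,-2,3,27,0,0,0.01],[1,-2,3,53,0,0,0.01],[1,-2,3,53,0,0,0.01],[0,-2,3,53,0,0,0.01],[0,-2,3,53,0,0,0.01]]]'; python3 -m pendant '[[[0,0,0,0,0,0,0],[0,0,0,0,0,0,0],[0,0,0,0,0,0,0],[0,0,0,0,0,0,0]]]'
```

```text
time_s: 2.67
eef_pos: [0.4432, 0.261, 0.239]
eef_rot: [0.0, 0.727, 0.687, 0.001]
wrist_force: [-0.0, 0.8, 0.5]
opening: 0.75
grasp_force: 0.0
time_s: 3.0
eef_pos: [0.4422, 0.2607, 0.2392]
eef_rot: [-0.001, 0.727, 0.686, -0.001]
wrist_force: [-10.9, 0.1, 13.3]
opening: 0.322
grasp_force: 58.4
```

```bash
python3 -m pendant '[[[0,-8,0,0,0,0,0],[0,-17,0,0,0,0,0],[0,-26,0,0,0,0,0],[0,-34,0,0,0,0,0],[0,-40,0,0,0,0,0]]]'; python3 -m pendant '[[[0,0,0,0,0,0,0],[1,0,0,0,0,0,0],[1,0,0,0,0,0,0],[1,0,0,0,0,0,0],[1,0,0,0,0,0,0]]]'
```

```text
time_s: 3.42
eef_pos: [0.4398, 0.221, 0.2392]
eef_rot: [-0.002, 0.727, 0.686, -0.0]
wrist_force: [-10.7, 5.7, 13.9]
opening: 0.318
grasp_force: 59.7
time_s: 3.83
eef_pos: [0.4411, 0.2203, 0.238]
eef_rot: [0.0, 0.727, 0.686, 0.0]
wrist_force: [-0.2, 0.3, 0.3]
opening: 0.874
grasp_force: 0.0
```

```bash
python3 -m pendant '[[[1,0,0,-35,0,0,0],[1,0,0,-65,0,0,0],[1,33,18,-70,0,0,0],[1,66,36,-70,0,0,0],[1,85,45,-70,0,0,0]]]'
python3 - <<'E'
from h import *
t=ctrl.camera("top");s=ctrl.camera("side")
o=np.hstack([cv2.resize(s[110:210,200:310],None,fx=3.6,fy=3.6,interpolation=2),cv2.resize(t[180:280,145:255],None,fx=3.6,fy=3.6,interpolation=2)])
cv2.imwrite("pics/c2.png",o[:,:,::-1])
go(.4936,.328,.195,-3.6)
E
```

```text
time_s: 4.25
eef_pos: [0.4927, 0.3047, 0.3098]
eef_rot: [0.001, 0.727, 0.686, 0.003]
wrist_force: [-0.6, -0.2, 0.1]
opening: 1.001
grasp_force: 0.0
t 4.35 pos [0.492  0.3048 0.3083] shift [ 23.   -0.  113.3] closing yaw -3.2 tilt [ 0.0025  0.0014 -1.    ]
turn z (rad, tool) 0.007 q6 0.405
```

View pics/c2.png

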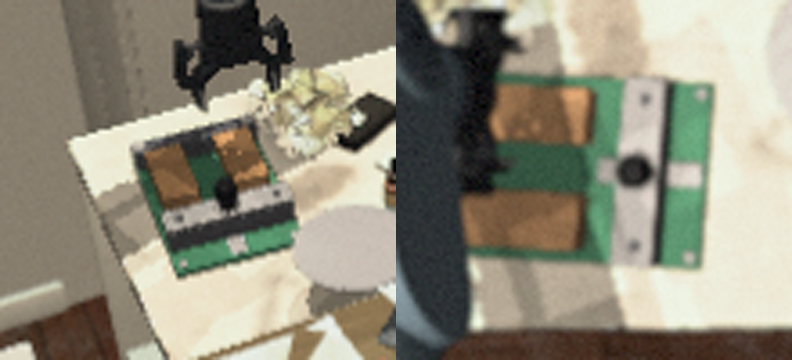

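The jaw is open with a clear gap: knob at crop (633,172), and the upper block's near end at (593,115). I'll work out the block position from its near ends.

Run:
```python
from h import *
u=np.array([np.cos(np.radians(86.4)),np.sin(np.radians(86.4))])
for x,y in((594,115),(583,221)):
    e=pix2w("top",((x-396)/3.6+144.6,y/3.6+179.6),.046); print(e,e+u*.0525)
```

```text
[0.49097585 0.26619999] [0.49427235 0.31859639]
[0.396462   0.27396861] [0.39975851 0.32636501]
```

```bash
python3 -m pendant '[[[1,17,1,30,0,0,0.007],[1,17,1,65,0,0,0.007],[1,17,1,95,0,0,0.007],[1,17,1,113,0,0,0.007],[1,17,1,113,0,0,0.007]]]'; python3 -m pendant '[[[0,0,0,0,0,0,0],[0,0,0,0,0,0,0],[0,0,0,0,0,0,0],[0,0,0,0,0,0,0]]]'
```

```text
time_s: 4.77
eef_pos: [0.49, 0.3179, 0.1896]
eef_rot: [-0.002, 0.73, 0.684, -0.005]
wrist_force: [-1.2, -0.6, -0.0]
opening: 1.002
grasp_force: 0.0
time_s: 5.1
eef_pos: [0.4938, 0.3198, 0.1972]
eef_rot: [0.001, 0.73, 0.684, 0.002]
wrist_force: [0.8, 0.1, -1.4]
opening: 0.575
grasp_force: 63.5
```

```bash
python3 -m pendant '[[[0,0,0,-8,0,0,0],[0,0,0,-30,0,0,0],[0,0,0,-65,0,0,0],[0,0,0,-105,0,0,0],[0,0,0,-145,0,0,0]]]';python3 -m pendant '[[[0,0,0,0,0,0,0],[0,0,0,0,0,0,0],[0,0,0,0,0,0,0],[0,0,0,0,0,0,0]]]'
python3 - <<'E'
from h import *
im=cv2.imread("pics/top0.png")[:,:,::-1].astype(int)
# pan circle fit
g=im[150:240,225:325].min(2); 
h=cv2.cvtColor(im.astype(np.uint8),cv2.COLOR_RGB2HSV)
m=np.linalg.norm(im-im[194,273],axis=2)<28; k=np.zeros(m.shape,np.uint8);k[168:222,246:300]=m[168:222,246:300]
c,_=rect(k);print(cv2.minEnclosingCircle(c),cv2.boundingRect(c))
go(.5365,.017,.345)
E
```

```text
time_s: 5.52
eef_pos: [0.4921, 0.3192, 0.3418]
eef_rot: [-0.0, 0.73, 0.684, -0.0]
wrist_force: [1.5, 0.5, -1.0]
opening: 0.569
grasp_force: 63.5
time_s: 5.85
eef_pos: [0.4919, 0.3192, 0.3382]
eef_rot: [-0.001, 0.73, 0.684, -0.001]
wrist_force: [0.3, -1.2, -2.4]
opening: 0.571
grasp_force: 63.7
((272.5, 195.5), 36.776451110839844) (246, 168, 54, 54)
t 5.85 pos [0.4919 0.3192 0.3382] shift [-298.6   64.1   -6.6] closing yaw -3.7 tilt [-0.0027 -0.0011 -1.    ]
```

```bash
python3 -m pendant '[[[0,-20,4,-3,0,0,0],[0,-55,12,-6,0,0,0],[0,-90,20,-8,0,0,0],[0,-125,28,-8,0,0,0],[0,-160,36,-8,0,0,0]]]';python3 -m pendant '[[[0,-35,8,0,0,0,0],[0,-70,16,0,0,0,0],[0,-105,22,0,0,0,0],[0,-128,27,0,0,0,0],[0,-137,29,0,0,0,0]]]'
python3 - <<'E'
from h import *
go(.5365,.018,.298)
o=np.hstack([cv2.resize(ctrl.camera(n)[y:y+110,x:x+110],None,fx=3.6,fy=3.6,interpolation=2) for n,x,y in(("side",250,110),("top",220,140))])
cv2.imwrite("pics/c3.png",o[:,:,::-1])
E
```

```text
time_s: 6.27
eef_pos: [0.5175, 0.156, 0.3458]
eef_rot: [-0.001, 0.729, 0.684, -0.001]
wrist_force: [0.2, 0.2, -1.4]
opening: 0.571
grasp_force: 63.7
time_s: 6.68
eef_pos: [0.538, 0.0158, 0.3458]
eef_rot: [-0.001, 0.731, 0.683, -0.001]
wrist_force: [-0.3, 0.9, -1.2]
opening: 0.566
grasp_force: 63.7
t 6.68 pos [0.538  0.0158 0.3458] shift [ 2.2 -1.5 47.8] closing yaw -3.9 tilt [-3.3e-03 -3.0e-04 -1.0e+00]
```

View pics/c3.png

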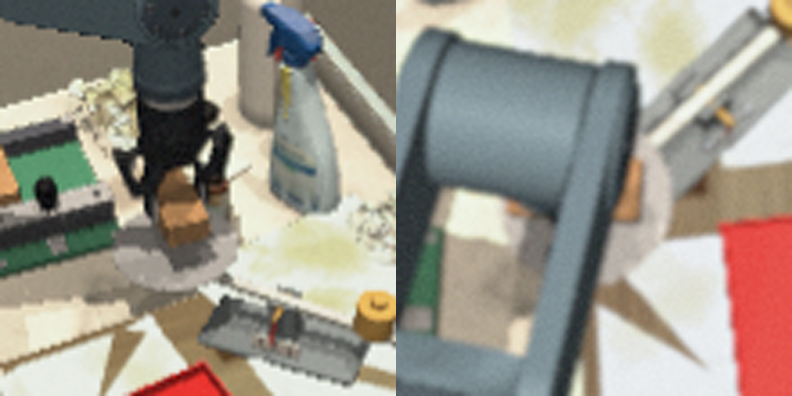

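The block hangs over the middle of the pan, at crop (185,215) in the side view, so I'll lower it.

```bash
python3 -m pendant '[[[0,1,-1,15,0,0,0],[0,2,-1,30,0,0,0],[0,2,-1,40,0,0,0],[0,2,-1,44,0,0,0],[0,2,-1,47,0,0,0]]]';python3 -m pendant '[[[0,0,0,1,0,0,0],[0,0,0,1,0,0,0],[0,0,0,1,0,0,0],[0,0,0,1,0,0,0]]]'
```

```text
time_s: 7.2
eef_pos: [0.5369, 0.0221, 0.2996]
eef_rot: [-0.001, 0.729, 0.684, -0.001]
wrist_force: [0.3, -0.1, -1.6]
opening: 0.574
grasp_force: 63.7
time_s: 7.53
eef_pos: [0.5377, 0.0209, 0.3004]
eef_rot: [0.0, 0.73, 0.684, 0.0]
wrist_force: [-0.8, -0.0, -1.1]
opening: 0.572
grasp_force: 63.7
```

```bash
python3 -m pendant '[[[0,0,0,2,0,0,0],[0,0,0,3,0,0,0],[0,0,0,3,0,0,0],[0,0,0,3,0,0,0]]]';python3 -m pendant '[[[1,0,0,0,0,0,0],[1,0,0,0,0,0,0],[1,0,0,0,0,0,0],[1,0,0,0,0,0,0],[1,0,0,-5,0,0,0]]]';python3 -m pendant '[[[1,0,0,-30,0,0,0],[1,0,0,-60,0,0,0],[1,0,0,-70,0,0,0],[1,0,0,-70,0,0,0],[1,0,0,-70,0,0,0]]]';python3 -m pendant '[[[1,0,0,0,0,0,0],[1,0,0,0,0,0,0],[1,0,0,0,0,0,0],[1,0,0,0,0,0,0],[1,0,0,0,0,0,0]]]'
python3 - <<'E'
from h import *
o=np.hstack([cv2.resize(ctrl.camera(n)[y:y+110,x:x+110],None,fx=3.6,fy=3.6,interpolation=2) for n,x,y in(("side",250,130),("top",220,140))])
cv2.imwrite("pics/c4.png",o[:,:,::-1])
E
```

```text
time_s: 7.87
eef_pos: [0.5375, 0.0208, 0.297]
eef_rot: [0.0, 0.73, 0.684, 0.0]
wrist_force: [-1.0, -0.2, 0.8]
opening: 0.571
grasp_force: 63.9
time_s: 8.28
eef_pos: [0.5369, 0.021, 0.3009]
eef_rot: [-0.001, 0.73, 0.684, -0.001]
wrist_force: [-0.4, -0.2, 0.1]
opening: 1.001
grasp_force: 0.0
time_s: 8.7
eef_pos: [0.5374, 0.021, 0.372]
eef_rot: [0.001, 0.73, 0.684, 0.0]
wrist_force: [0.7, -0.8, 0.1]
opening: 1.001
grasp_force: 0.0
time_s: 9.12
eef_pos: [0.5372, 0.0209, 0.3709]
eef_rot: [-0.001, 0.73, 0.684, -0.0]
wrist_force: [0.2, 0.5, 0.2]
opening: 0.998
grasp_force: 0.0
```

View pics/c4.png

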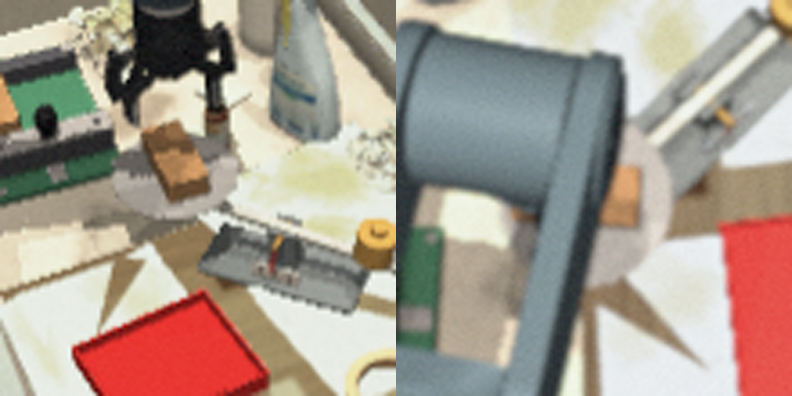

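The block lies centred on the pan, and the pan rim is still at side rows 180–190, the same as when empty. The pan stayed up, so this block is the plain one (the lift force of about 1.2 N agrees) and it goes in the blue tray.

```bash
python3 -m pendant '[[[1,0,0,25,0,0,0],[1,0,0,50,0,0,0],[1,0,0,70,0,0,0],[1,0,0,73,0,0,0],[1,0,0,73,0,0,0]]]';python3 -m pendant '[[[0,0,0,0,0,0,0],[0,0,0,0,0,0,0],[0,0,0,0,0,0,0],[0,0,0,0,0,0,0],[0,0,0,-3,0,0,0]]]';python3 -m pendant '[[[0,0,0,-20,0,0,0],[0,0,0,-40,0,0,0],[0,-20,0,-60,0,0,0],[0,-50,-5,-60,0,0,0],[0,-85,-12,-60,0,0,0]]]'
python3 - <<'E'
from h import *
go(.429,-.361,.30,-4.5)
E
```

```text
time_s: 9.63
eef_pos: [0.5368, 0.021, 0.2974]
eef_rot: [-0.001, 0.73, 0.684, -0.001]
wrist_force: [0.6, -0.6, 0.5]
opening: 1.007
grasp_force: 0.0
time_s: 10.05
eef_pos: [0.5375, 0.0209, 0.3022]
eef_rot: [0.0, 0.73, 0.684, 0.0]
wrist_force: [-0.2, 0.8, -2.2]
opening: 0.571
grasp_force: 67.2
time_s: 10.47
eef_pos: [0.5204, -0.0631, 0.3639]
eef_rot: [0.002, 0.729, 0.685, 0.001]
wrist_force: [0.9, -0.7, -1.6]
opening: 0.569
grasp_force: 67.3
t 10.47 pos [ 0.5204 -0.0631  0.3639] shift [-303.   -73.    63.9] closing yaw -3.6 tilt [ 0.0039 -0.0011 -1.    ]
turn z (rad, tool) 0.017 q6 -0.285
```

```bash
python3 -m pendant '[[[0,-35,-9,5,0,0,0],[0,-70,-18,15,0,0,0],[0,-105,-27,25,0,0,0],[0,-140,-36,35,0,0,0],[0,-175,-44,45,0,0,0.01]]]';python3 -m pendant '[[[0,-35,-8,10,0,0,0],[0,-70,-16,15,0,0,0],[0,-105,-24,15,0,0,0],[0,-122,-28,15,0,0,0],[0,-126,-28,15,0,0,0]]]'
python3 - <<'E'
from h import *
go(.429,-.361,.199,-4.5)
E
```

```text
time_s: 10.88
eef_pos: [0.4636, -0.2363, 0.3167]
eef_rot: [0.0, 0.733, 0.68, 0.0]
wrist_force: [1.2, 0.4, -1.1]
opening: 0.566
grasp_force: 67.3
time_s: 11.3
eef_pos: [0.4259, -0.3617, 0.302]
eef_rot: [0.001, 0.734, 0.679, -0.0]
wrist_force: [-0.0, 0.5, -0.8]
opening: 0.567
grasp_force: 67.3
t 11.3 pos [ 0.4259 -0.3617  0.302 ] shift [  1.1   3.  103. ] closing yaw -4.5 tilt [-0.     -0.0014 -1.    ]
turn z (rad, tool) -0.0 q6 -0.837
```

```bash
python3 -m pendant '[[[0,0,2,30,0,0,0],[0,0,2,60,0,0,0],[0,0,2,85,0,0,0],[0,0,2,97,0,0,0],[0,0,2,101,0,0,0]]]';python3 -m pendant '[[[0,0,0,1,0,0,0],[0,0,0,2,0,0,0],[0,0,0,3,0,0,0],[0,0,0,3,0,0,0]]]'
```

```text
time_s: 11.72
eef_pos: [0.4288, -0.3569, 0.2003]
eef_rot: [-0.003, 0.733, 0.681, 0.0]
wrist_force: [-15.9, 16.0, 41.1]
opening: 0.566
grasp_force: 73.8
time_s: 12.05
eef_pos: [0.4295, -0.3577, 0.2003]
eef_rot: [-0.001, 0.733, 0.681, 0.0]
wrist_force: [-9.0, 9.0, 19.3]
opening: 0.568
grasp_force: 71.1
```

```bash
python3 -m pendant '[[[0,0,0,-2,0,0,0],[0,0,0,-3,0,0,0]]]'
python3 - <<'E'
from h import *
o=np.hstack([cv2.resize(ctrl.camera(n)[y:y+110,x:x+110],None,fx=3.6,fy=3.6,interpolation=2) for n,x,y in(("side",260,210),("top",335,175))])
cv2.imwrite("pics/c5.png",o[:,:,::-1]); go(.429,-.361,.2,-4.5)
E
```

```text
time_s: 12.22
eef_pos: [0.4299, -0.3584, 0.2021]
eef_rot: [0.001, 0.733, 0.68, -0.0]
wrist_force: [-0.1, 0.3, -0.4]
opening: 0.561
grasp_force: 68.7
t 12.32 pos [ 0.4297 -0.3586  0.2015] shift [-2.5 -0.6  1.5] closing yaw -4.3 tilt [ 0.001  -0.0012 -1.    ]
turn z (rad, tool) 0.004 q6 -0.833
```

View pics/c5.png

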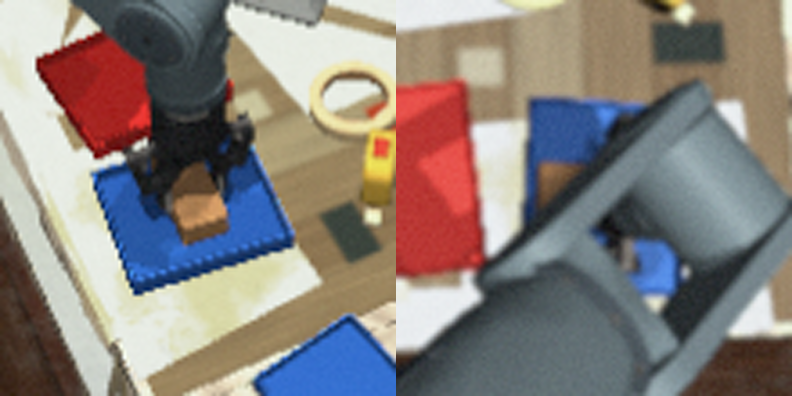

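The block sits in the middle of the large blue tray (side crop (200,210)), so the contact was with the tray floor. I'll release it and go back for the second block.

```bash
python3 -m pendant '[[[0,0,0,1,0,0,0],[1,0,0,1,0,0,0],[1,0,0,1,0,0,0],[1,0,0,1,0,0,0],[1,0,0,1,0,0,0]]]';python3 -m pendant '[[[1,0,0,-30,0,0,0],[1,0,0,-70,0,0,0],[1,0,0,-110,0,0,0],[1,10,0,-145,0,0,0],[1,40,0,-150,0,0,0]]]'
python3 - <<'E'
from h import *
go(.3993,.328,.30,-3.6)
E
```

```text
time_s: 12.73
eef_pos: [0.4292, -0.3586, 0.1995]
eef_rot: [-0.0, 0.733, 0.68, 0.0]
wrist_force: [0.2, -0.4, -0.1]
opening: 1.001
grasp_force: 0.0
time_s: 13.15
eef_pos: [0.4335, -0.3225, 0.3574]
eef_rot: [0.007, 0.734, 0.679, -0.001]
wrist_force: [1.2, -0.3, 1.4]
opening: 1.0
grasp_force: 0.0
t 13.15 pos [ 0.4335 -0.3225  0.3574] shift [646.4 -85.2  49.9] closing yaw -4.5 tilt [ 0.0084 -0.0111 -0.9999]
turn z (rad, tool) -0.015 q6 -0.781
```

```bash
python3 -m pendant '[[[1,40,-5,0,0,0,0],[1,80,-10,0,0,0,0],[1,120,-15,0,0,0,0],[1,160,-20,0,0,0,0],[1,200,-25,0,0,0,0]]]';python3 -m pendant '[[[1,40,-5,0,0,0,0],[1,80,-10,0,0,0,0],[1,120,-15,0,0,0,0],[1,160,-20,0,0,0,0],[1,200,-25,0,0,0,0]]]';python3 -m pendant '[[[1,40,-5,0,0,0,0],[1,80,-10,10,0,0,0],[1,120,-15,20,0,0,0],[1,160,-20,30,0,0,0],[1,200,-25,40,0,0,0]]]'
python3 - <<'E'
from h import *
go(.3993,.328,.30,-3.6)
E
```

```text
time_s: 13.57
eef_pos: [0.4217, -0.1157, 0.3497]
eef_rot: [0.0, 0.733, 0.68, 0.0]
wrist_force: [0.7, -1.1, 0.3]
opening: 1.001
grasp_force: 0.0
time_s: 13.98
eef_pos: [0.4117, 0.0858, 0.3499]
eef_rot: [0.0, 0.733, 0.68, 0.0]
wrist_force: [1.4, 0.2, -0.1]
opening: 1.003
grasp_force: 0.0
time_s: 14.4
eef_pos: [0.4018, 0.2874, 0.3094]
eef_rot: [0.0, 0.733, 0.68, 0.0]
wrist_force: [1.8, -0.6, -0.3]
opening: 1.003
grasp_force: 0.0
t 14.4 pos [0.4018 0.2874 0.3094] shift [40.3 -5.5  9.4] closing yaw -4.3 tilt [ 8.e-04  2.e-04 -1.e+00]
turn z (rad, tool) -0.012 q6 0.455
```

```bash
python3 -m pendant '[[[1,25,-3,10,0,0,-0.01],[1,39,-5,25,0,0,-0.01],[1,39,-5,60,0,0,-0.01],[1,39,-5,95,0,0,-0.01],[1,39,-5,112,0,0,-0.01]]]'; python3 -m pendant '[[[1,0,0,0,0,0,0],[0,0,0,0,0,0,0],[0,0,0,0,0,0,0],[0,0,0,0,0,0,0],[0,0,0,0,0,0,0]]]';python3 -m pendant '[[[0,0,0,-8,0,0,0],[0,0,0,-30,0,0,0],[0,0,0,-65,0,0,0],[0,0,0,-105,0,0,0],[0,0,0,-140,0,0,0]]]';python3 -m pendant '[[[0,-10,0,0,0,0,0],[0,-30,1,0,0,0,0],[0,-65,4,0,0,0,0],[0,-100,7,0,0,0,0],[0,-140,11,0,0,0,0]]]'
python3 - <<'E'
from h import *
go(.4435,-.172,.32,6.1)
E
```

```text
time_s: 14.82
eef_pos: [0.3986, 0.3242, 0.1939]
eef_rot: [-0.001, 0.729, 0.684, -0.002]
wrist_force: [0.1, -0.2, -0.8]
opening: 1.003
grasp_force: 0.0
time_s: 15.23
eef_pos: [0.4014, 0.325, 0.1999]
eef_rot: [0.001, 0.73, 0.684, 0.002]
wrist_force: [-1.6, 0.3, 6.1]
opening: 0.567
grasp_force: 64.2
time_s: 15.65
eef_pos: [0.4, 0.3243, 0.3405]
eef_rot: [0.0, 0.73, 0.684, 0.0]
wrist_force: [1.7, 0.4, -2.6]
opening: 0.57
grasp_force: 63.3
time_s: 16.07
eef_pos: [0.4014, 0.1832, 0.3381]
eef_rot: [0.0, 0.729, 0.684, 0.0]
wrist_force: [1.1, -0.0, -4.3]
opening: 0.565
grasp_force: 63.2
t 16.07 pos [0.4014 0.1832 0.3381] shift [-351.8   64.4   18. ] closing yaw -3.6 tilt [ 9.e-04  3.e-04 -1.e+00]
turn z (rad, tool) -0.17 q6 0.221
```

```bash
python3 -m pendant '[[[0,-38,7,0,0,0,-0.03],[0,-76,14,0,0,0,-0.06],[0,-114,21,0,0,0,-0.09],[0,-152,28,0,0,0,-0.13],[0,-190,35,0,0,0,-0.17]]]'
python3 - <<'E'
from h import *
go(.4435,-.172,.30,6.1)
E
```

```text
time_s: 16.48
eef_pos: [0.4241, -0.0096, 0.3382]
eef_rot: [0.001, 0.668, 0.744, 0.0]
wrist_force: [1.1, 0.7, -4.0]
opening: 0.57
grasp_force: 63.2
t 16.48 pos [ 0.4241 -0.0096  0.3382] shift [-163.5    1.9   38.3] closing yaw 6.1 tilt [ 1.2e-03 -4.0e-04 -1.0e+00]
turn z (rad, tool) 0.0 q6 -0.411
```

```bash
python3 -m pendant '[[[0,-38,0,0,0,0,0],[0,-76,1,5,0,0,0],[0,-114,2,15,0,0,0],[0,-148,2,25,0,0,0],[0,-163,2,38,0,0,0]]]';python3 -m pendant '[[[0,0,0,20,0,0,0],[0,0,0,50,0,0,0],[0,0,0,75,0,0,0],[0,0,0,85,0,0,0],[0,0,0,90,0,0,0]]]'
python3 - <<'E'
from h import *
go(.4435,-.172,.20,6.1)
E
```

```text
time_s: 16.9
eef_pos: [0.4441, -0.1739, 0.3008]
eef_rot: [0.002, 0.67, 0.742, -0.0]
wrist_force: [0.3, -0.7, -2.5]
opening: 0.571
grasp_force: 63.2
time_s: 17.32
eef_pos: [0.4429, -0.1692, 0.2083]
eef_rot: [-0.002, 0.669, 0.743, -0.0]
wrist_force: [-0.2, 0.1, -2.7]
opening: 0.57
grasp_force: 63.1
t 17.32 pos [ 0.4429 -0.1692  0.2083] shift [-2.8  0.3  8.2] closing yaw 6.0 tilt [-0.0029  0.0019 -1.    ]
turn z (rad, tool) -0.002 q6 -0.721
```

```bash
python3 -m pendant '[[[0,0,0,2,0,0,0],[0,0,0,4,0,0,0],[0,0,0,6,0,0,0],[0,0,0,6,0,0,0]]]';python3 -m pendant '[[[0,0,0,1,0,0,0],[0,0,0,2,0,0,0],[0,0,0,3,0,0,0],[0,0,0,3,0,0,0]]]'
```

```text
time_s: 17.65
eef_pos: [0.4444, -0.1699, 0.2046]
eef_rot: [0.001, 0.669, 0.743, 0.0]
wrist_force: [0.0, -0.7, -2.9]
opening: 0.567
grasp_force: 63.1
time_s: 17.98
eef_pos: [0.4439, -0.1696, 0.2007]
eef_rot: [0.0, 0.669, 0.743, 0.0]
wrist_force: [-0.8, 0.1, -2.7]
opening: 0.568
grasp_force: 63.2
```

Not touching yet; I'll lower gently until it does, then release.

```bash
python3 -m pendant '[[[0,0,0,1,0,0,0],[0,0,0,2,0,0,0],[0,0,0,2,0,0,0]]]';python3 -m pendant '[[[1,0,0,0,0,0,0],[1,0,0,0,0,0,0],[1,0,0,0,0,0,0],[1,0,0,0,0,0,0],[1,0,0,0,0,0,0]]]';python3 -m pendant '[[[1,0,0,-30,0,0,0],[1,0,0,-70,0,0,0],[1,0,0,-110,0,0,0],[1,0,0,-150,0,0,0],[1,35,0,-165,0,0,0]]]';python3 -m pendant '[[[1,40,0,0,0,0,0],[1,80,0,0,0,0,0],[1,120,0,0,0,0,0],[1,160,0,0,0,0,0],[1,200,0,0,0,0,0]]]';python3 -m pendant '[[[1,40,0,0,0,0,0],[1,40,0,0,0,0,0],[1,40,0,0,0,0,0]]]'
python3 - <<'E'
from h import *
ims=[ctrl.camera(n) for n in("side","top")]
o=np.hstack([cv2.resize(i[y:y+120,x:x+120],None,fx=3.3,fy=3.3,interpolation=2) for i,x,y in((ims[0],250,200),(ims[1],305,165))])
cv2.imwrite("pics/c6.png",o[:,:,::-1])
E
```

```text
time_s: 18.23
eef_pos: [0.4441, -0.1698, 0.1999]
eef_rot: [-0.0, 0.669, 0.743, -0.0]
wrist_force: [-5.6, 2.8, 12.9]
opening: 0.569
grasp_force: 65.0
time_s: 18.65
eef_pos: [0.4439, -0.1697, 0.1987]
eef_rot: [0.0, 0.669, 0.743, -0.0]
wrist_force: [0.1, -0.3, 0.1]
opening: 1.001
grasp_force: 0.0
time_s: 19.07
eef_pos: [0.4422, -0.1389, 0.3702]
eef_rot: [0.006, 0.67, 0.742, 0.0]
wrist_force: [2.1, -0.5, 0.6]
opening: 1.001
grasp_force: 0.0
time_s: 19.48
eef_pos: [0.4185, 0.0657, 0.3639]
eef_rot: [0.0, 0.669, 0.743, 0.0]
wrist_force: [1.9, -0.3, 0.1]
opening: 0.999
grasp_force: 0.0
time_s: 19.73
eef_pos: [0.4144, 0.1058, 0.3636]
eef_rot: [0.0, 0.667, 0.745, -0.0]
wrist_force: [0.1, -0.6, -0.6]
opening: 1.002
grasp_force: 0.0
```

View pics/c6.png

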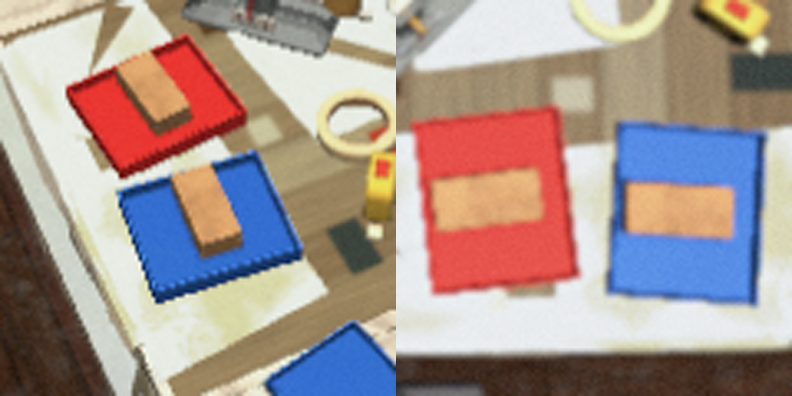

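Both blocks lie flat inside their trays: top crop (488,198) in the red one and (680,210) in the large blue one. The arm is clear.

```bash
python3 -c "
from bench import ctrl
print(ctrl.hand_in())"
```

```text
the job is handed in; nothing more can be done
None
```

The job is handed in, with no verdict shown: the plain block (the pan stayed up under it) lies flat in the large blue tray and the steel-cored block flat in the red tray, done in about 20 s of the 72 s allowed with no contact with the dropper bottle.

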